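Reset the airbrush needle valve: isolate, seat, back off a quarter turn, hold

ROBOT

A 6-joint arm with a two-finger parallel gripper is mounted at the origin on the work surface. World frame = base frame: x ahead of the robot, y to its left, z up, the work surface at z = 0. Lengths are in m, angles in degrees, forces in N, time in s.
With the tool pointing down it reaches from about 0.4 to 0.825 m from the base axis. Payload 7 kg.
Tool frame: the origin (TCP) lies at the very end of the fingers, on their centre line; the grasp point (between the pads) lies hold_point_z behind it (hold_point_z is the distance from the TCP to the grasp point, in m); z points along the fingers, y is the direction in which the jaws open and shut (so a half turn about z gives the same grasp; the last joint's range is limited). The gripper opens to 88 mm and grips with 3 to 60 N. Pads are 19 mm wide; open, the fingers measure 130 mm over their backs; the gripper's body (78 mm by 193 mm) begins 47 mm behind the grasp point.
Start: joints at [-58.78, 20.546, 0.682, 0, -70.136, -16.507], TCP at [0.171, -0.653, 0.227] pointing down, gripper open.
Joint ranges: [-176.03, 176.03], [-82.01, 121.73], [-58.28, 71.71], [-173.87, 95.51], [-174.79, -0.11], [-173.66, 173.66]. Speed limits (degrees/s): [136.94, 136.94, 172.46, 180, 180, 180].

INTERFACE

Orientations are given as [roll, pitch, yaw] about the fixed x, y, z axes, in that order (R = Rz(yaw) Ry(pitch) Rx(roll)).
In Python, from plant import get_obs, snapshot, close_job, hold_point_z gives the robot as it stands. The module is installed in compiled form; this text tells all that it offers.
- The arm moves only by the tool jog_arm, never from a script. Its argument "commands" is a list of rows, each a list of 4 numbers: the shift along the world's x, y, z in mm, then the turn about the world's z in degrees. In form: [[x, y, z, turn], ...]. A call has exactly 10 rows; each row shifts and turns the commanded pose from where the row before left it; what a row does not reach is not made up. A row lasts 1/12 s, in which the tool goes at most 41.7 mm and 7.16 degrees, less where a joint would pass 70% of its speed; a pose out of reach is approached as far as the arm can. A call is refused whole if a number of a shift passes 41.7 or a number of a turn 7.16, either way. A call with a gripper value outside its range is refused whole. "fingers" is the finger opening in mm, from 0 to 87.6, set as the call begins (left out, the last holds). The fingers move at their own pace and stop on an object; the grip force is fixed at half the most. Time passes only in rows, so rows that do not move let the fingers close, or fill a call up. It gives the time, the measured TCP pose, the force and the opening at its end, in the units of the state.
- get_obs(): the state, without advancing time (a new reading comes with each control period).
- snapshot(name): name is "scene" or "top" or "wrist"; returns a dict with "image" (384x512x3 uint8, red, green, blue), "fov_y" (degrees; the focal length in pixels is half the picture's height over the tangent of half this angle, whatever the lens; pixels are square), "cx", "cy" (the principal point, pixels), "rvec" (rotation vector, rad) and "tvec" (3), from world to camera coordinates, as OpenCV has them; the wrist camera has in their place "mount" (4x4, takes a point from camera to tool coordinates, whose origin is the TCP and whose axes are the flange's). Camera axes: x right, y down, z forward; pixel columns grow to the right and rows downward; lengths in m; the calibration is good to about 2 mm. The wrist camera is an equidistant fisheye: a pixel r from the principal point sees the ray r / f radians off the axis. A picture is of the moment at which its call begins: read the wrist's pose just before it. There is no depth.
- close_job(): hands the job in, once; it reports no verdict.
The state is a dict: "clock": time; "joint_pos": joint angles; "qvel": joint speeds; "tau": joint torques, N m; "tool_pos": TCP position; "orientation": TCP orientation; "force": force on the tool from outside, world axes, zero at the start; "moment": the same for the moment, N m; "opening": finger opening in m.
Only numpy, scipy, OpenCV 4.12 (cv2) and the standard library are available. Lean on these libraries where they do the work, as an engineer would, in place of code of your own. Each camera call takes 0.05 s, during which the arm holds its last target.

TASK

Get the airbrush air line ready for me: first shut the ball valve by turning its blue lever square across the pipe, then turn the needle valve's black thumbscrew clockwise until it gently seats, and back it off a quarter turn. Finish still gripping the thumbscrew at that setting, so that it cannot creep while I tighten its lock ring. Leave the lever shut, leave the regulator knob as it is set, and do not disturb the other things on the bench.

Things in the scene. Friction and masses are not known exactly. Their poses are not given: they have to be found in the camera images.
- air_station: Bench air station, bolted down: a copper pipe 18 mm thick, axis 100 mm above the table, along its y, on a 85 x 400 mm plate. Origin on the table under the pipe; -x side faces the robot, z up. At y = -175 mm a grey filter-regulator 46 mm square, at -30 mm a brass ball valve (blue lever), at +80 mm a brass needle valve (black thumbscrew), to +175 mm a coupler with red cap. Nothing above 175 mm.
- lever (a joint): Opening of the ball valve, rad. 0 = shut: lever square across the pipe, pointing to the station's -x (to the robot). pi/2 = fully open: along the pipe, pointing to the station's -y. Clockwise from above shuts it. Stops at 0 and pi/2; steady friction of 0.35 N m (4 to 5 N at the sleeve), stays where left. Starts 0.85 to 1.55 open.
- lever_grip (a point): Middle of the lever's blue sleeve, 80 mm from the pivot, 146 mm above the table, 37 mm above the top of the pipe. The sleeve is 66 mm long (40 to 106 mm from the pivot), 18 mm wide, 9 mm thick (upright). The lever points along this point's -x; z up.
- lever_pivot (a point): Point on the lever's upright turning axis, at the height of the sleeve's middle (146 mm above the table).
- thumbscrew (a joint): Angle by which the needle valve's thumbscrew is open, rad. 0 = just touching its seat; grows anticlockwise seen from above; clockwise closes. Starts 0.9 to 2.5 open. Light friction of 0.04 N m, stays where left. At 0 the seat is a firm stop: the turning resistance jumps there, and winding on only strains the needle.
- thumbscrew_grip (a point): Centre of the thumbscrew's flat black paddle, on its upright axis, 162 mm above the table. Paddle 48 mm long along this point's x (round ends), 9 mm thick along its y, 24 mm high; a white dab on top of its +x end. Pinch it across the 9 mm. Below it 14 mm of thin stem, then the steel lock ring (26 mm wide, top at 136 mm). It turns without rising.
- regulator_knob (a joint): Turning of the black ribbed round knob (42 mm wide, top 170 mm above the table) on the filter-regulator, from its present setting, rad (0 at the start). To be left alone.
- jar_red: Small paint jar with red cap and label, 46 mm wide, 62 mm high, origin under its centre; stands loose. Leave alone.
- jar_yellow: The same jar in yellow. Leave alone.
- jar_green: The same jar in green. Leave alone.
- water_bottle: Clear water bottle with blue cap, 64 mm wide, 200 mm high, origin under its centre. Leave alone.
- brush_mug: White mug with a blue band, 72 mm wide, 95 mm high, holding brushes that reach about 200 mm high; origin under its centre. Leave alone.
- spanner: Steel spanner, 150 mm long along its x, 8 mm high, lying flat; origin under its middle. Leave alone.
- airbrush: Steel airbrush, 160 mm long along its x, lying on two small rubber feet, 32 mm high at its cup; origin under its middle. Leave alone.

How it is judged:
By the outcome, as a careful person would: the job done as asked, in the order asked, and still so for the second after the job is handed in, while the arm keeps its last pose, push and grip.
It also fails if it takes over 64 s, if anything falls off the work surface, if the arm or the gripper's body presses on something with over 40 N, if the wrist force passes 120 N, or if a joint passes its speed limit or range.

## Working session

There is one attempt and no reset: what is moved stays moved. The work goes in short steps, Python scripts to look and compute and a tool call to move; the robot and the scene stay as the last step left them, time stands still between calls to the robot, and variables do not carry over. Pictures are saved under pics/ and viewed, and the job is handed in when it is done.

Besides the shell and the picture viewer there is one more tool, called as name(argument=value, ...) on one line, values as JSON. jog_arm: Moves the arm, as the interface text tells. Its arguments: {"type":"object","properties":{"commands":{"type":"array","items":{"type":"array","items":{"type":"number"}}},"fingers":{"type":"number"}},"required":["commands"]}

```bash
mkdir -p pics; cat > h.py <<'E'
import numpy as np, cv2
from plant import get_obs, snapshot, close_job, hold_point_z
def save(n,img): cv2.imwrite('pics/'+n+'.png', img[:,:,::-1])
def ray(s,u,v):
    f=s['image'].shape[0]/2/np.tan(np.radians(s['fov_y'])/2)
    R=cv2.Rodrigues(np.array(s['rvec'],float))[0]; t=np.array(s['tvec'],float).ravel()
    d=R.T@np.array([(u-s['cx'])/f,(v-s['cy'])/f,1]); return -R.T@t,d/np.linalg.norm(d)
def onz(s,u,v,z):
    o,d=ray(s,u,v); return o+d*(z-o[2])/d[2]
def proj(s,P):
    f=s['image'].shape[0]/2/np.tan(np.radians(s['fov_y'])/2)
    R=cv2.Rodrigues(np.array(s['rvec'],float))[0]; t=np.array(s['tvec'],float).ravel()
    c=R@np.array(P)+t; return f*c[0]/c[2]+s['cx'],f*c[1]/c[2]+s['cy']
E
python3 - <<'E'
from h import *
import pickle
print(hold_point_z, get_obs())
for n in ['scene','top','wrist']:
    s=snapshot(n); save(n+'0',s['image']); pickle.dump(s,open(n+'0.pkl','wb')); print({k:v for k,v in s.items() if k!='image'})
E
```

```text
0.0188 {'clock': 0.0, 'joint_pos': array([-5.87799935e+01,  2.05937583e+01,  6.33860769e-01, -2.18054939e-02,
       -7.01356540e+01, -1.65077817e+01]), 'qvel': array([-0.00538607, -0.02763282, -0.04478025,  0.03382387, -0.0658934 ,
       -0.01058899]), 'tau': array([ 3.51971694e-04, -5.82717919e+01,  2.93067473e+01,  6.99775279e+00,
        6.99288736e-03, -1.31287738e-04]), 'tool_pos': array([ 0.17129463, -0.65239485,  0.22559183]), 'orientation': array([ 1.79902562e+02, -7.50004206e-03, -1.65295195e+02]), 'force': array([0.02330027, 0.01659003, 0.44677134]), 'moment': array([ 0.03203977,  0.01996846, -0.01349664]), 'opening': 0.08767786200458426}
{'fov_y': 42.78803356645209, 'cx': 266.95975484472274, 'cy': 192.38470927057816, 'rvec': array([ 2.26943235,  0.66446044, -0.2742572 ]), 'tvec': array([-0.49493704, -0.08012998,  1.42540536])}
{'fov_y': 44.6124312583147, 'cx': 256.5840014974883, 'cy': 196.1958938246738, 'rvec': array([ 2.11556941, -2.16961264,  0.14157849]), 'tvec': array([0.07162258, 0.58616822, 1.17508459])}
{'fov_y': 65.70646984690485, 'cx': 258.4364121417052, 'cy': 193.5172584010122, 'mount': array([[ 5.16704962e-04, -9.54568098e-01, -2.97992415e-01,
         8.03277909e-02],
       [ 9.99999613e-01,  7.05580440e-04, -5.26254389e-04,
        -1.05121917e-03],
       [ 7.12603270e-04, -2.97992027e-01,  9.54568093e-01,
        -1.58837572e-01],
       [ 0.00000000e+00,  0.00000000e+00,  0.00000000e+00,
         1.00000000e+00]])}
```

View pics/scene0.png

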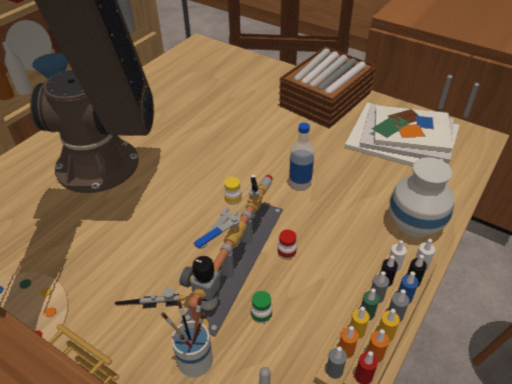

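View pics/top0.png

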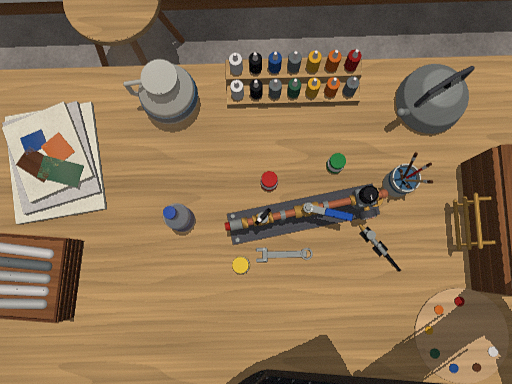

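View pics/wrist0.png

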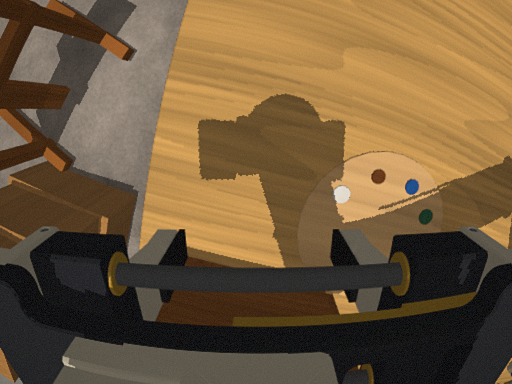

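```bash
python3 - <<'E'
from h import *
import pickle
s=pickle.load(open('top0.pkl','rb')); im=s['image']
c=im[150:290,210:430]; save('topc',cv2.resize(c,None,fx=3.6,fy=3.6,interpolation=cv2.INTER_CUBIC))
t=pickle.load(open('scene0.pkl','rb')); c=t['image'][160:350,110:310]; save('scc',cv2.resize(c,None,fx=3,fy=3,interpolation=cv2.INTER_CUBIC))
hsv=cv2.cvtColor(im,cv2.COLOR_RGB2HSV)
m=((hsv[...,0]>105)&(hsv[...,0]<125)&(hsv[...,1]>170)).astype(np.uint8); m[:190]=0;m[240:]=0;m[:,:290]=0;m[:,385:]=0
v,u=np.nonzero(m); print(len(u)); print(cv2.minAreaRect(np.c_[u,v].astype(np.float32)))
(c,wh,a)=cv2.minAreaRect(np.c_[u,v].astype(np.float32)); print('lever mid',onz(s,*c,.148))
E
```

```text
204
((350.1194152832031, 205.18304443359375), (46.76437759399414, 38.83297348022461), 11.888657569885254)
lever mid [ 0.54542762 -0.16429042  0.148     ]
```

View pics/topc.png

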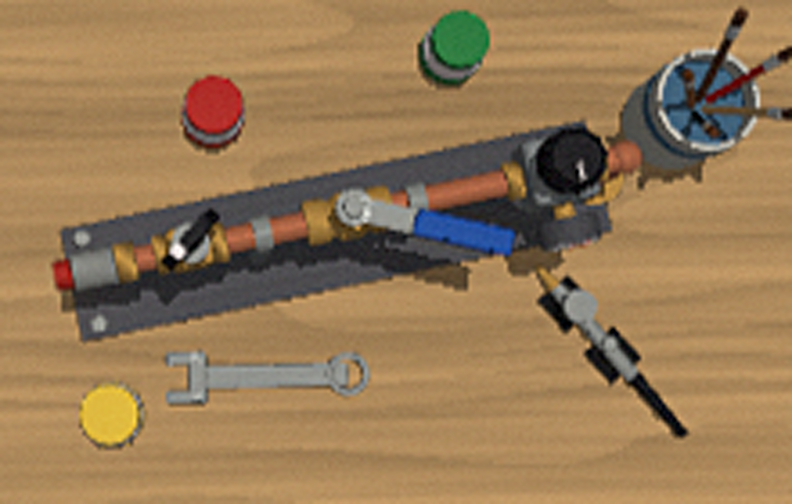

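View pics/scc.png

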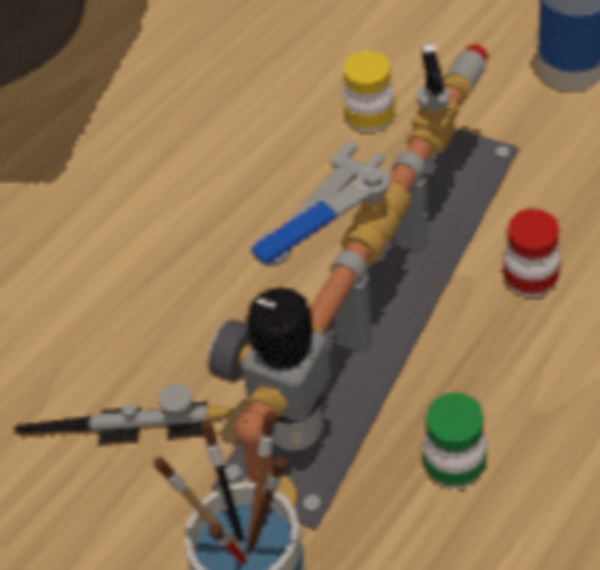

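```bash
python3 - <<'E'
from h import *
import pickle
s=pickle.load(open('top0.pkl','rb')); t=pickle.load(open('scene0.pkl','rb'))
q=lambda u,v,z:onz(s,210+u/3.6,150+v/3.6,z)
P=dict(piv=q(352,207,.152),sl0=q(415,220,.1505),sl1=q(515,243,.1505),mid=q(465,231,.1505),pw=q(168,265,.174),pb=q(212,215,.174),knob=q(573,158,.170),ye=q(110,413,.062),red=q(214,104,.062),gr=q(460,40,.062),mug=q(705,100,.095),sp0=q(170,378,.008),sp1=q(368,374,.008),ab=q(540,270,.02),ab1=q(685,432,.02),abcup=q(578,303,.03),bottlecap=onz(s,170,212,.2))
for k,v in P.items(): print(k,v.round(4))
pad=(P['pw']+P['pb'])/2
st=pad-P['knob'];print('pad',pad,'station yaw from pad-knob',np.degrees(np.arctan2(-st[0],st[1])),np.linalg.norm(st[:2]))
st=pad-P['piv'];print(np.degrees(np.arctan2(-st[0],st[1])),np.linalg.norm(st[:2]))
d=P['mid']-P['piv'];print('lever dir',np.degrees(np.arctan2(d[1],d[0])),np.linalg.norm(d[:2]))
d=P['pw']-P['pb'];print('pad dir',np.degrees(np.arctan2(d[1],d[0])),np.linalg.norm(d[:2]))
for k in P: print(k,[round((a-b)*3) for a,b in zip(proj(t,P[k]),(110,160))])
E
```

```text
piv [ 0.542  -0.0639  0.152 ]
sl0 [ 0.5326 -0.1048  0.1505]
sl1 [ 0.5159 -0.1691  0.1505]
mid [ 0.5246 -0.137   0.1505]
pw [0.5053 0.057  0.174 ]
pb [0.5366 0.0281 0.174 ]
knob [ 0.568  -0.2055  0.17  ]
ye [0.4125 0.101  0.062 ]
red [0.629  0.0225 0.062 ]
gr [ 0.6709 -0.155   0.062 ]
mug [ 0.6168 -0.3165  0.095 ]
sp0 [0.4366 0.0592 0.008 ]
sp1 [ 0.436  -0.0852  0.008 ]
ab [ 0.5077 -0.2119  0.02  ]
ab1 [ 0.3889 -0.3091  0.02  ]
abcup [ 0.4825 -0.2357  0.03  ]
bottlecap [0.5343 0.2515 0.2   ]
pad [0.52095754 0.04255254 0.174     ] station yaw from pad-knob 10.747199169150162 0.2525113650393701
11.201548685799631 0.10850918798036864
lever dir -103.44133967844587 0.07520301404369538
pad dir 137.27935038202105 0.042689412651532845
piv [372, 172]
sl0 [329, 204]
sl1 [254, 253]
mid [292, 228]
pw [422, 38]
pb [435, 75]
knob [279, 303]
ye [365, 66]
red [531, 226]
gr [453, 413]
mug [242, 527]
sp0 [362, 148]
sp1 [259, 256]
ab [227, 398]
ab1 [16, 419]
abcup [178, 398]
bottlecap [580, -104]
```

jog_arm(commands=[[18,26,8,3],[18,26,8,3],[18,26,8,3],[18,26,8,3],[18,26,8,3],[18,26,8,3],[18,26,8,3],[18,26,8,3],[18,26,8,3],[18,26,8,3]], fingers=60)

```text
clock: 0.98
tool_pos: [0.3519, -0.3913, 0.3068]
orientation: [180.0, 0.0, -135.1]
force: [0.9, -0.4, -0.8]
opening: 0.06
```

jog_arm(commands=[[17,25,0,3],[17,25,0,3],[17,25,0,3],[17,25,0,3],[17,25,0,3],[17,25,0,3],[17,25,0,3],[17,25,0,3],[17,25,0,3],[12,24,0,3]])

```text
clock: 1.82
tool_pos: [0.5173, -0.1423, 0.3063]
orientation: [180.0, -0.0, -105.1]
force: [0.4, -0.9, 0.3]
opening: 0.0601
```

```bash
cat >> h.py <<'E'
from scipy.spatial.transform import Rotation as Ro
def wproj(s,o,P):
    R=Ro.from_euler('xyz',o['orientation'],degrees=True).as_matrix(); M=np.eye(4);M[:3,:3]=R;M[:3,3]=o['tool_pos']
    c=np.linalg.inv(M@s['mount'])@np.r_[P,1]; f=192/np.tan(np.radians(s['fov_y'])/2)
    th=np.arctan2(np.hypot(c[0],c[1]),c[2]); a=np.arctan2(c[1],c[0]); return s['cx']+f*th*np.cos(a),s['cy']+f*th*np.sin(a)
def wonz(s,o,u,v,z):
    R=Ro.from_euler('xyz',o['orientation'],degrees=True).as_matrix(); M=np.eye(4);M[:3,:3]=R;M[:3,3]=o['tool_pos'];T=M@s['mount']
    f=192/np.tan(np.radians(s['fov_y'])/2); x=u-s['cx'];y=v-s['cy'];r=np.hypot(x,y);th=r/f
    d=T[:3,:3]@np.array([np.sin(th)*x/r,np.sin(th)*y/r,np.cos(th)]); return T[:3,3]+d*(z-T[2,3])/d[2]
def st(n=None):
    o=get_obs(); print({k:np.round(o[k],3).tolist() for k in ['clock','tool_pos','orientation','force','moment','opening','joint_pos']})
    if n:
        import pickle
        s=snapshot('wrist'); save(n,s['image']); pickle.dump((s,o),open(n+'.pkl','wb'))
E
python3 -c "
from h import *
st('w1')"
```

```text
{'clock': 1.817, 'tool_pos': [0.517, -0.142, 0.306], 'orientation': [179.981, -0.003, -105.118], 'force': [0.402, -0.931, 0.343], 'moment': [0.005, -0.003, -0.032], 'opening': 0.06, 'joint_pos': [5.565, 4.938, -9.277, -0.004, -75.803, -20.682]}
```

View pics/w1.png

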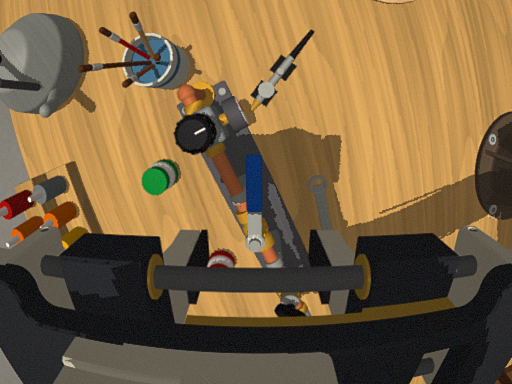

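```bash
python3 - <<'E'
from h import *
import pickle
s,o=pickle.load(open('w1.pkl','rb'))
hsv=cv2.cvtColor(s['image'],cv2.COLOR_RGB2HSV)
m=((hsv[...,0]>103)&(hsv[...,0]<125)&(hsv[...,1]>150)).astype(np.uint8); m[:140]=0;m[230:]=0;m[:,:235]=0;m[:,275:]=0
v,u=np.nonzero(m); print(len(u),u.min(),u.max(),v.min(),v.max())
w=np.array([wonz(s,o,a,b,.1505)[:2] for a,b in zip(u,v)])
r=cv2.minAreaRect((w*1000).astype(np.float32)); print(r)
p=wonz(s,o,256,241,.152);print('piv',p)
d=np.array(r[0])/1000-p[:2];print(np.degrees(np.arctan2(d[1],d[0])),np.linalg.norm(d))
print('knob',wonz(s,o,196,133,.17))
E
```

```text
893 245 261 154 211
((525.1752319335938, -139.627197265625), (65.01519775390625, 17.25377655029297), 75.04783630371094)
piv [ 0.5404309  -0.07169002  0.152     ]
-102.65614531167101 0.0696289828966486
knob [ 0.56504809 -0.21038613  0.17      ]
```

jog_arm(commands=[[4,2,-15,0],[4,2,-18,0],[0,0,-20,0],[0,0,-20,0],[0,0,-20,0],[0,0,-20,0],[0,0,-20,0],[0,0,-18,0],[0,0,-18,0],[0,0,-10,0]])

```text
clock: 2.7
tool_pos: [0.5232, -0.1398, 0.1254]
orientation: [179.8, -0.0, -105.3]
force: [0.2, 1.0, -0.2]
opening: 0.0598
```

jog_arm(commands=[[0,0,0,0],[0,0,0,0],[0,0,0,0],[0,0,0,0],[0,0,0,0],[0,0,0,0],[0,0,0,0],[0,0,0,0],[0,0,0,0],[0,0,0,0]], fingers=0)

```text
clock: 3.53
tool_pos: [0.5242, -0.1398, 0.1279]
orientation: [180.0, -0.0, -105.3]
force: [-3.2, 2.0, 6.7]
opening: 0.0177
```

```bash
python3 -c "
from h import *
st('w2')"
```

```text
{'clock': 3.533, 'tool_pos': [0.524, -0.14, 0.128], 'orientation': [179.987, -0.007, -105.266], 'force': [-3.231, 2.033, 6.747], 'moment': [0.825, 1.334, 0.124], 'opening': 0.018, 'joint_pos': [5.774, 13.165, -23.776, 0.002, -53.073, -21.042]}
```

View pics/w2.png

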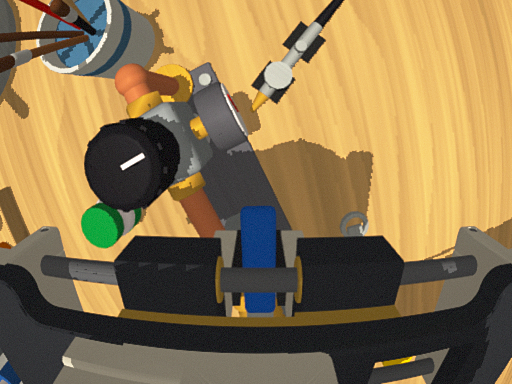

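```bash
python3 -c "
import numpy as np
a=np.radians(-104.46-3*np.arange(25));x=79.3*np.cos(a);y=79.3*np.sin(a)
print(np.c_[np.diff(x),np.diff(y)].round(1).tolist())"
```

```text
[[-4.0, 1.1], [-3.9, 1.3], [-3.9, 1.6], [-3.8, 1.8], [-3.7, 1.9], [-3.6, 2.1], [-3.4, 2.3], [-3.3, 2.5], [-3.2, 2.7], [-3.0, 2.8], [-2.9, 3.0], [-2.7, 3.1], [-2.6, 3.3], [-2.4, 3.4], [-2.2, 3.5], [-2.0, 3.6], [-1.8, 3.7], [-1.6, 3.8], [-1.4, 3.9], [-1.2, 4.0], [-1.0, 4.0], [-0.8, 4.1], [-0.6, 4.1], [-0.4, 4.1]]
```

jog_arm(commands=[[-4.0,1.1,0,-3],[-3.9,1.3,0,-3],[-3.9,1.6,0,-3],[-3.8,1.8,0,-3],[-3.7,1.9,0,-3],[-3.6,2.1,0,-3],[-3.4,2.3,0,-3],[-3.3,2.5,0,-3],[-3.2,2.7,0,-3],[-3.0,2.8,0,-3]])

```text
clock: 4.42
tool_pos: [0.4896, -0.1202, 0.128]
orientation: [-179.9, 0.0, -135.4]
force: [2.0, -3.0, 0.7]
opening: 0.0171
```

```bash
python3 -c "
from h import *
st()"
```

```text
{'clock': 4.417, 'tool_pos': [0.49, -0.12, 0.128], 'orientation': [-179.878, 0.049, -135.417], 'force': [1.978, -3.026, 0.683], 'moment': [-1.298, -0.783, 0.035], 'opening': 0.017, 'joint_pos': [8.624, 9.602, -28.51, 0.089, -51.777, -54.096]}
```

jog_arm(commands=[[-2.9,3.0,0,-3],[-2.7,3.1,0,-3],[-2.6,3.3,0,-3],[-2.4,3.4,0,-3],[-2.2,3.5,0,-3],[-2.0,3.6,0,-3],[-1.8,3.7,0,-3],[-1.6,3.8,0,-3],[0,0,0,0],[0,0,0,0]])

```text
clock: 5.25
tool_pos: [0.4718, -0.0925, 0.128]
orientation: [-179.9, 0.1, -159.3]
force: [3.5, -3.0, -0.2]
opening: 0.0176
```

```bash
python3 -c "
from h import *
st()"
```

```text
{'clock': 5.25, 'tool_pos': [0.472, -0.092, 0.128], 'orientation': [-179.934, 0.138, -159.319], 'force': [3.547, -2.998, -0.223], 'moment': [-1.017, -1.23, -0.501], 'opening': 0.018, 'joint_pos': [12.461, 7.402, -31.239, 0.058, -51.214, -81.817]}
```

jog_arm(commands=[[-0.5,1.3,0,-1],[-0.5,1.3,0,-1],[-0.4,1.3,0,-1],[-0.4,1.3,0,-1],[-0.4,1.3,0,-1],[-0.4,1.3,0,-1],[-0.3,1.4,0,-1],[0,0,0,0],[0,0,0,0],[0,0,0,0]])

```text
clock: 6.08
tool_pos: [0.4691, -0.0836, 0.128]
orientation: [-179.9, 0.1, -166.3]
force: [6.0, -6.5, -1.6]
opening: 0.0174
```

```bash
python3 -c "
from h import *
st()"
```

```text
{'clock': 6.083, 'tool_pos': [0.469, -0.084, 0.128], 'orientation': [-179.924, 0.143, -166.293], 'force': [6.048, -6.485, -1.564], 'moment': [-2.034, -1.823, -0.431], 'opening': 0.017, 'joint_pos': [13.692, 6.986, -31.752, 0.098, -51.118, -90.046]}
```

jog_arm(commands=[[-0.3,1.4,0,-1],[-0.3,1.4,0,-1],[0,0,0,0],[0,0,0,0],[0,0,0,0],[0,0,0,0],[0,0,0,0],[0,0,0,0],[0,0,0,0],[0,0,0,0]])

```text
clock: 6.92
tool_pos: [0.4685, -0.0809, 0.128]
orientation: [-179.9, 0.1, -168.3]
force: [5.1, -6.9, -1.9]
opening: 0.0177
```

```bash
python3 -c "
from h import *
st()"
```

```text
{'clock': 6.917, 'tool_pos': [0.468, -0.081, 0.128], 'orientation': [-179.924, 0.142, -168.297], 'force': [5.124, -6.908, -1.943], 'moment': [-2.315, -1.995, -0.418], 'opening': 0.018, 'joint_pos': [14.061, 6.888, -31.876, 0.105, -51.097, -92.424]}
```

jog_arm(commands=[[-0.3,1.4,0,-1],[-0.2,1.4,0,-1],[0,0,0,0],[0,0,0,0],[0,0,0,0],[0,0,0,0],[0,0,0,0],[0,0,0,0],[0,0,0,0],[0,0,0,0]])

```text
clock: 7.75
tool_pos: [0.4683, -0.0799, 0.1281]
orientation: [-179.8, 0.1, -170.2]
force: [8.9, -18.8, -6.6]
opening: 0.0175
```

```bash
python3 -c "
from h import *
st('w3')"
```

```text
{'clock': 7.75, 'tool_pos': [0.468, -0.08, 0.128], 'orientation': [-179.765, 0.117, -170.225], 'force': [8.905, -18.785, -6.606], 'moment': [-6.833, -3.463, 0.105], 'opening': 0.017, 'joint_pos': [14.34, 6.826, -32.02, 0.313, -51.056, -94.762]}
```

View pics/w3.png

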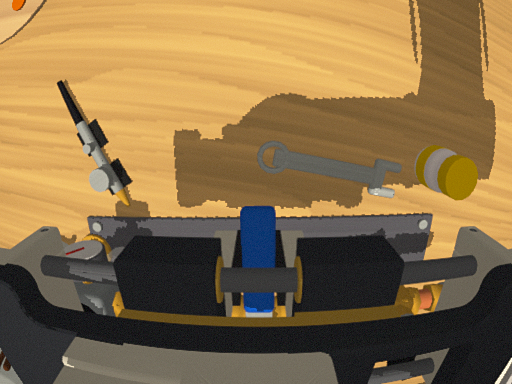

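jog_arm(commands=[[0,0,0,0],[0,0,0,0],[0,0,0,0],[0,0,0,0],[0,0,0,0],[0,0,10,0],[0,0,20,0],[0,0,25,0],[0,0,30,0],[0,0,30,0]], fingers=42)

```text
clock: 8.63
tool_pos: [0.4658, -0.0774, 0.2436]
orientation: [180.0, -0.1, -170.3]
force: [0.6, 0.1, -0.5]
opening: 0.0421
```

jog_arm(commands=[[0,5,15,6.5],[0,10,15,6.5],[0,10,5,6.5],[0,10,0,6.5],[0,10,0,6.5],[0,10,0,6.5],[0,10,0,6.5],[0,10,0,6.5],[0,0,0,6.5],[0,0,0,6.5]])

```text
clock: 9.47
tool_pos: [0.4662, -0.0018, 0.2775]
orientation: [180.0, 0.0, -104.9]
force: [-0.2, -0.3, 0.3]
opening: 0.0419
```

jog_arm(commands=[[0,5,0,6.5],[0,5,0,6.5],[0,5,0,6.5],[0,5,0,6.5],[0,5,0,6.5],[0,5,0,6.5],[0,5,0,6.5],[10,5,0,6.5],[10,5,0,6.5],[10,5,0,4]])

```text
clock: 10.3
tool_pos: [0.4966, 0.048, 0.2777]
orientation: [-180.0, 0.0, -42.4]
force: [-0.5, -0.4, -0.2]
opening: 0.0416
```

```bash
python3 - <<'E'
from h import *
import pickle
st('w4'); s=snapshot('top'); save('top1c',cv2.resize(s['image'][150:290,210:430],None,fx=3.6,fy=3.6,interpolation=cv2.INTER_CUBIC))
pickle.dump(s,open('top1.pkl','wb'))
E
```

```text
{'clock': 10.3, 'tool_pos': [0.497, 0.048, 0.278], 'orientation': [-179.977, 0.005, -42.395], 'force': [-0.462, -0.447, -0.237], 'moment': [-0.028, 0.118, 0.02], 'opening': 0.042, 'joint_pos': [28.119, 1.893, -16.242, -0.013, -71.846, 19.49]}
```

View pics/w4.png

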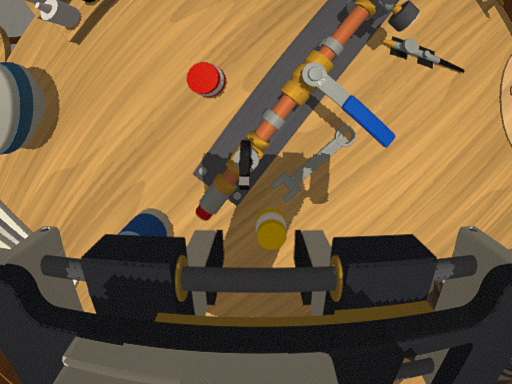

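View pics/top1c.png

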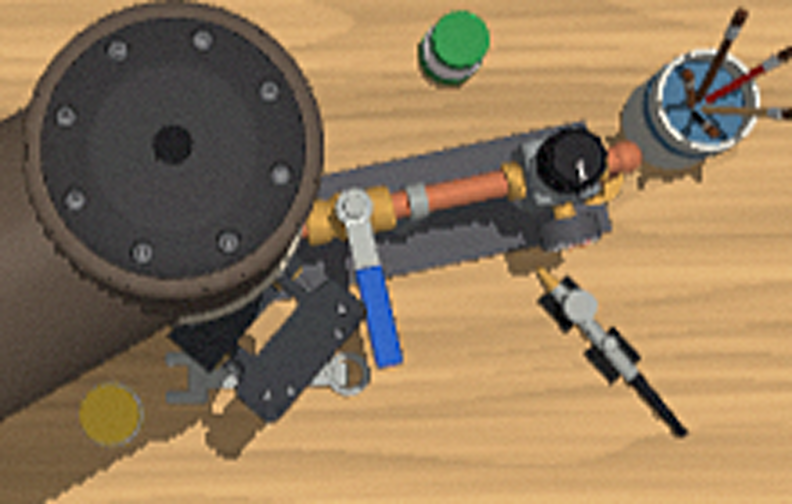

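```bash
python3 - <<'E'
from h import *
import pickle
s,o=pickle.load(open('w4.pkl','rb'))
save('w4c',cv2.resize(s['image'][125:205,200:300],None,fx=7,fy=7,interpolation=cv2.INTER_CUBIC))
def lev(im,un,roi):
    hsv=cv2.cvtColor(im,cv2.COLOR_RGB2HSV); m=((hsv[...,0]>103)&(hsv[...,0]<125)&(hsv[...,1]>150)).astype(np.uint8)
    k=np.zeros_like(m); k[roi[0]:roi[1],roi[2]:roi[3]]=1; m*=k
    v,u=np.nonzero(m); w=np.array([un(a,b)[:2] for a,b in zip(u,v)]); print(len(u),cv2.minAreaRect((w*1000).astype(np.float32)))
lev(s['image'],lambda a,b:wonz(s,o,a,b,.1505),(85,155,330,400))
t=pickle.load(open('top1.pkl','rb'))
lev(t['image'],lambda a,b:onz(t,a,b,.1505),(210,260,300,330))
for p in [(314,73),]: print(wonz(s,o,*p,.152))
E
```

```text
967 ((472.58319091796875, -80.0008316040039), (64.15097045898438, 16.80558967590332), 10.02699089050293)
192 ((471.6971130371094, -77.9543685913086), (62.679500579833984, 17.066913604736328), 10.956576347351074)
[ 0.54453374 -0.06714934  0.152     ]
```

View pics/w4c.png

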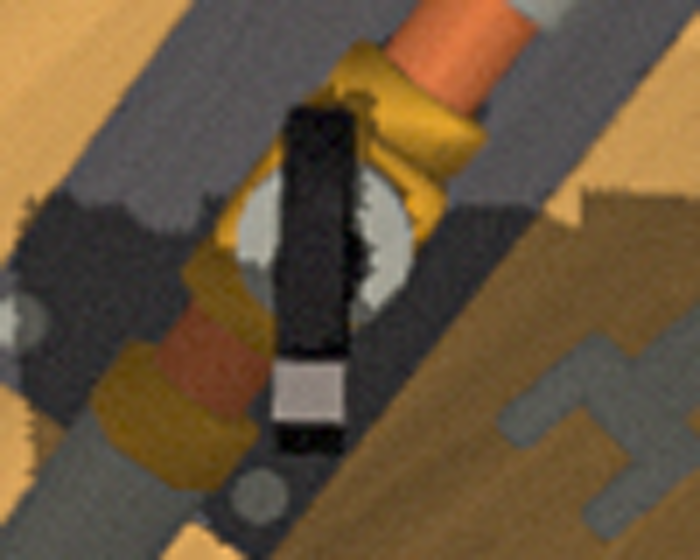

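```bash
python3 - <<'E'
from h import *
import pickle
s,o=pickle.load(open('w4.pkl','rb'))
q=lambda u,v,z:wonz(s,o,200+(u+.0)/7,125+v/7,z)*1000
n=q(309,452,.174);f=q(321,105,.174);fb=q(321,105,.15); print(n,f,fb,np.linalg.norm(n-f),np.linalg.norm((n-fb)[:2]))
d=q(317,200,.174)-q(310,400,.174); d/=np.linalg.norm(d); print('dir',np.degrees(np.arctan2(d[1],d[0])),'centre',n+24*d)
f=q(318,345,.174)
for c in [(521,42.5,174),(523,44.5,174)]: print([ (a-b)*7 for a,b in zip(wproj(s,o,np.array(c)/1000),(200,125))])
E
```

```text
[508.43948575  54.76055561 174.        ] [540.9069387   22.39312856 174.        ] [539.44519934  25.12151493 150.        ] 45.845237862418216 42.8932046829008
dir -44.95785764577753 centre [525.42252614  37.80247969 174.        ]
[np.float64(311.8451331704302), np.float64(322.0357674438013)]
[np.float64(290.0375092183689), np.float64(321.1119234692759)]
```

jog_arm(commands=[[6.6,-1.8,0,-0.4],[6.6,-1.8,0,-0.4],[6.5,-1.8,-3,-0.4],[6.5,-1.9,-10,-0.4],[0,0,-20,0],[0,0,-25,0],[0,0,-25,0],[0,0,-25,0],[0,0,-15,0],[0,0,-10,0]])

```text
clock: 11.23
tool_pos: [0.5215, 0.0393, 0.1417]
orientation: [179.8, 0.1, -44.5]
force: [-0.0, 0.1, 0.5]
opening: 0.0423
```

```bash
python3 -c "
from h import *
st('w5')
s=snapshot('scene'); save('sc5',cv2.resize(s['image'][120:300,150:350],None,fx=3,fy=3,interpolation=cv2.INTER_CUBIC))"
```

```text
{'clock': 11.233, 'tool_pos': [0.521, 0.039, 0.142], 'orientation': [179.818, 0.093, -44.485], 'force': [-0.027, 0.076, 0.487], 'moment': [-0.041, 0.203, -0.003], 'opening': 0.042, 'joint_pos': [25.803, 10.658, -24.994, -0.032, -54.551, 19.731]}
```

View pics/w5.png

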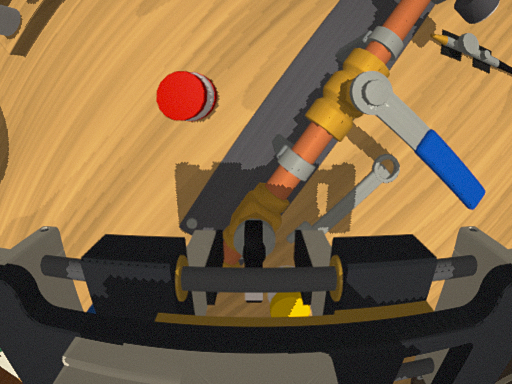

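View pics/sc5.png

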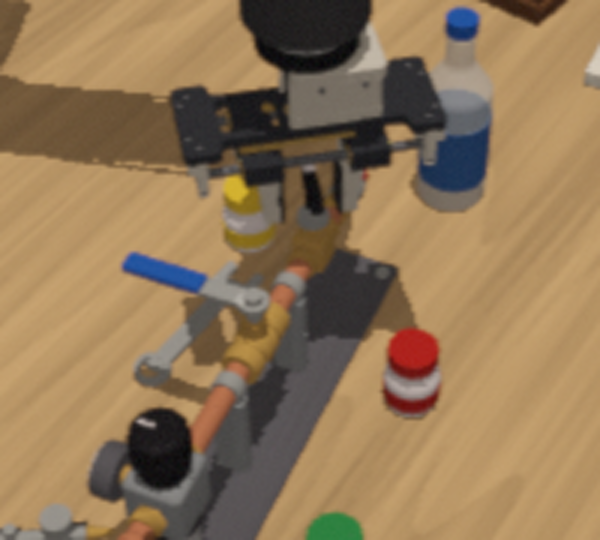

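jog_arm(commands=[[0,0,0,0],[0,0,0,0],[0,0,0,0],[0,0,0,0],[0,0,0,0],[0,0,0,0],[0,0,0,0],[0,0,0,0],[0,0,0,0],[0,0,0,0]], fingers=0)

```text
clock: 12.17
tool_pos: [0.5236, 0.0409, 0.1452]
orientation: [-179.9, -0.0, -44.4]
force: [2.7, 5.4, 1.2]
opening: 0.0088
```

```bash
python3 -c "
from h import *
st('w6')"
```

```text
{'clock': 12.167, 'tool_pos': [0.524, 0.041, 0.145], 'orientation': [-179.868, -0.041, -44.363], 'force': [2.694, 5.403, 1.198], 'moment': [1.72, -0.461, -0.084], 'opening': 0.009, 'joint_pos': [25.886, 10.453, -24.736, -0.008, -54.673, 19.755]}
```

View pics/w6.png

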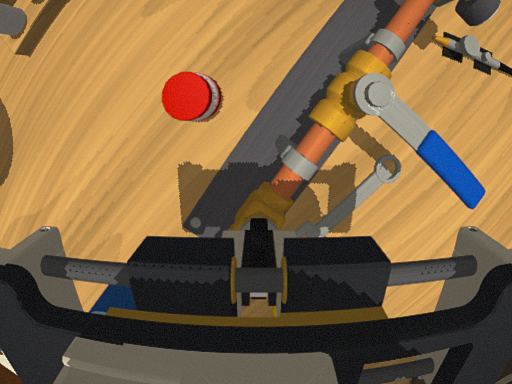

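jog_arm(commands=[[0.3,0.4,0,-2],[0,0,0,-3],[0,0,0,-3],[0,0,0,-3],[0,0,0,-3],[0,0,0,-3],[0,0,0,-3],[0,0,0,-3],[0,0,0,-2],[0,0,0,0]])

```text
clock: 13.05
tool_pos: [0.5232, 0.0407, 0.1452]
orientation: [-179.9, -0.0, -69.5]
force: [-0.8, 3.2, 5.6]
opening: 0.0089
```

```bash
python3 -c "
from h import *
st()"
```

```text
{'clock': 13.05, 'tool_pos': [0.523, 0.041, 0.145], 'orientation': [-179.949, -0.006, -69.459], 'force': [-0.836, 3.225, 5.588], 'moment': [1.064, 0.321, -0.062], 'opening': 0.009, 'joint_pos': [25.897, 10.467, -24.732, 0.013, -54.752, -5.364]}
```

Forces small. Moment z ≈ -0.06 as baseline. Continue to about -46° of total travel, then finer.

jog_arm(commands=[[0,0.2,0,-2],[0,0,0,-3],[0,0,0,-3],[0,0,0,-3],[0,0,0,-3],[0,0,0,-3],[0,0,0,-3],[0,0,0,-2],[0,0,0,0],[0,0,0,0]])

```text
clock: 13.88
tool_pos: [0.5229, 0.0407, 0.1451]
orientation: [-180.0, -0.0, -91.3]
force: [-1.5, 1.9, 7.3]
opening: 0.0087
```

```bash
python3 -c "
from h import *
st()"
```

```text
{'clock': 13.883, 'tool_pos': [0.523, 0.041, 0.145], 'orientation': [-179.99, -0.008, -91.306], 'force': [-1.539, 1.947, 7.273], 'moment': [0.955, 0.796, -0.012], 'opening': 0.009, 'joint_pos': [25.909, 10.46, -24.745, 0.014, -54.79, -27.223]}
```

jog_arm(commands=[[0,0,0,-1],[0,0,0,-1],[0,0,0,-1],[0,0,0,-1],[0,0,0,-1],[0,0,0,-1],[0,0,0,-1],[0,0,0,-1],[0,0,0,0],[0,0,0,0]])

```text
clock: 14.72
tool_pos: [0.5227, 0.0407, 0.1451]
orientation: [180.0, -0.0, -99.3]
force: [-2.7, 3.3, 7.8]
opening: 0.0086
```

```bash
python3 -c "
from h import *
st()"
```

```text
{'clock': 14.717, 'tool_pos': [0.523, 0.041, 0.145], 'orientation': [179.998, -0.008, -99.3], 'force': [-2.683, 3.316, 7.848], 'moment': [1.015, 1.0, -0.051], 'opening': 0.009, 'joint_pos': [25.913, 10.453, -24.751, 0.006, -54.802, -35.217]}
```

jog_arm(commands=[[0,0,0,-1],[0,0,0,-1],[0,0,0,-1],[0,0,0,-1],[0,0,0,-1],[0,0,0,-1],[0,0,0,-1],[0,0,0,-1],[0,0,0,0],[0,0,0,0]])

```text
clock: 15.55
tool_pos: [0.5226, 0.0407, 0.1451]
orientation: [180.0, -0.0, -107.3]
force: [-2.6, 2.9, 7.8]
opening: 0.0083
```

```bash
python3 -c "
from h import *
st()"
```

```text
{'clock': 15.55, 'tool_pos': [0.523, 0.041, 0.145], 'orientation': [179.989, -0.007, -107.299], 'force': [-2.615, 2.944, 7.813], 'moment': [1.199, 1.201, -0.006], 'opening': 0.008, 'joint_pos': [25.918, 10.45, -24.749, -0.003, -54.814, -43.215]}
```

jog_arm(commands=[[0,0,0,-1],[0,0,0,-1],[0,0,0,-1],[0,0,0,-1],[0,0,0,-1],[0,0,0,-1],[0,0,0,-1],[0,0,0,-1],[0,0,0,0],[0,0,0,0]])

```text
clock: 16.38
tool_pos: [0.5225, 0.0408, 0.1451]
orientation: [180.0, -0.0, -115.3]
force: [-4.5, 3.3, 7.7]
opening: 0.009
```

```bash
python3 -c "
from h import *
st('w7')"
```

```text
{'clock': 16.383, 'tool_pos': [0.522, 0.041, 0.145], 'orientation': [179.98, -0.009, -115.301], 'force': [-4.51, 3.304, 7.721], 'moment': [1.315, 1.44, -0.077], 'opening': 0.009, 'joint_pos': [25.922, 10.445, -24.753, -0.012, -54.822, -51.216]}
```

View pics/w7.png

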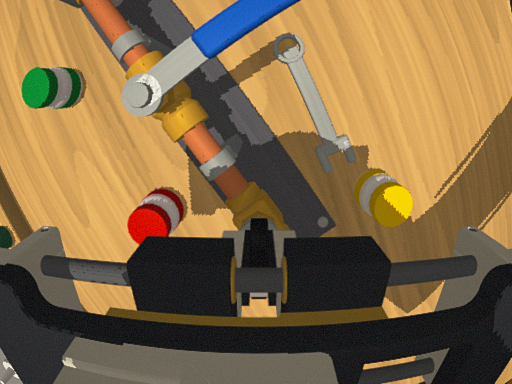

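jog_arm(commands=[[-0.3,0.2,0,-1],[0,0,0,-1],[0,0,0,-1],[0,0,0,-1],[0,0,0,-1],[0,0,0,-1],[0,0,0,-1],[0,0,0,-1],[0,0,0,0],[0,0,0,0]])

```text
clock: 17.27
tool_pos: [0.5223, 0.0408, 0.1452]
orientation: [180.0, -0.0, -123.3]
force: [-2.2, 3.4, 6.6]
opening: 0.0087
```

```bash
python3 -c "
from h import *
st()"
```

```text
{'clock': 17.267, 'tool_pos': [0.522, 0.041, 0.145], 'orientation': [179.999, -0.014, -123.296], 'force': [-2.19, 3.444, 6.636], 'moment': [1.028, 1.043, -0.083], 'opening': 0.009, 'joint_pos': [25.949, 10.424, -24.785, 0.007, -54.805, -59.249]}
```

jog_arm(commands=[[0,0,0,-1],[0,0,0,-1],[0,0,0,-1],[0,0,0,-1],[0,0,0,-1],[0,0,0,-1],[0,0,0,-1],[0,0,0,-1],[0,0,0,0],[0,0,0,0]])

```text
clock: 18.1
tool_pos: [0.5223, 0.0409, 0.1451]
orientation: [180.0, -0.0, -131.3]
force: [-3.0, 3.0, 6.9]
opening: 0.0093
```

```bash
python3 -c "
from h import *
st()"
```

```text
{'clock': 18.1, 'tool_pos': [0.522, 0.041, 0.145], 'orientation': [179.99, -0.014, -131.302], 'force': [-2.987, 3.031, 6.876], 'moment': [1.158, 1.231, -0.012], 'opening': 0.009, 'joint_pos': [25.952, 10.421, -24.785, -0.004, -54.81, -67.252]}
```

jog_arm(commands=[[0,0,0,-1],[0,0,0,-1],[0,0,0,-1],[0,0,0,-1],[0,0,0,-1],[0,0,0,-1],[0,0,0,-1],[0,0,0,-1],[0,0,0,0],[0,0,0,0]])

```text
clock: 18.93
tool_pos: [0.5222, 0.041, 0.1451]
orientation: [180.0, -0.0, -139.3]
force: [-3.9, 4.1, 8.6]
opening: 0.009
```

```bash
sed -i "s/    if n:/    print('tau6',o['tau'][5])\n    if n:/" h.py; python3 -c "
from h import *
st()"
```

```text
{'clock': 18.933, 'tool_pos': [0.522, 0.041, 0.145], 'orientation': [179.982, -0.016, -139.301], 'force': [-3.876, 4.099, 8.636], 'moment': [1.428, 1.423, -0.072], 'opening': 0.009, 'joint_pos': [25.961, 10.419, -24.785, -0.016, -54.816, -75.253]}
tau6 -0.023244391777552664
```

jog_arm(commands=[[0,0,0,-1],[0,0,0,-1],[0,0,0,-1],[0,0,0,-1],[0,0,0,-1],[0,0,0,-1],[0,0,0,-1],[0,0,0,-1],[0,0,0,0],[0,0,0,0]])

```text
clock: 19.77
tool_pos: [0.5221, 0.0411, 0.1451]
orientation: [180.0, -0.0, -147.3]
force: [-3.9, 3.7, 8.4]
opening: 0.0084
```

```bash
python3 -c "
from h import *
st()"
```

```text
{'clock': 19.767, 'tool_pos': [0.522, 0.041, 0.145], 'orientation': [179.973, -0.016, -147.302], 'force': [-3.855, 3.727, 8.377], 'moment': [1.672, 1.563, -0.024], 'opening': 0.008, 'joint_pos': [25.968, 10.416, -24.783, -0.03, -54.82, -83.253]}
tau6 -0.023917544167488813
```

jog_arm(commands=[[0,0,0,-1],[0,0,0,-1],[0,0,0,-1],[0,0,0,-1],[0,0,0,-1],[0,0,0,-1],[0,0,0,-1],[0,0,0,-1],[0,0,0,0],[0,0,0,0]])

```text
clock: 20.6
tool_pos: [0.5221, 0.0413, 0.1451]
orientation: [180.0, -0.0, -155.3]
force: [-4.5, 5.8, 8.6]
opening: 0.0089
```

```bash
python3 -c "
from h import *
st()"
```

```text
{'clock': 20.6, 'tool_pos': [0.522, 0.041, 0.145], 'orientation': [179.966, -0.017, -155.301], 'force': [-4.505, 5.811, 8.621], 'moment': [1.857, 1.767, -0.05], 'opening': 0.009, 'joint_pos': [25.975, 10.412, -24.782, -0.043, -54.823, -91.252]}
tau6 -0.02447209961246699
```

jog_arm(commands=[[-0.2,0.3,0,-1],[0,0,0,-1],[0,0,0,-1],[0,0,0,-1],[0,0,0,-1],[0,0,0,-1],[0,0,0,-1],[0,0,0,-1],[0,0,0,0],[0,0,0,0]])

```text
clock: 21.43
tool_pos: [0.522, 0.0414, 0.1451]
orientation: [180.0, -0.0, -163.3]
force: [-3.8, 4.0, 8.5]
opening: 0.0089
```

```bash
python3 -c "
from h import *
st()"
```

```text
{'clock': 21.433, 'tool_pos': [0.522, 0.041, 0.145], 'orientation': [179.987, -0.02, -163.3], 'force': [-3.755, 3.975, 8.45], 'moment': [1.509, 1.352, -0.045], 'opening': 0.009, 'joint_pos': [26.007, 10.403, -24.805, -0.02, -54.81, -99.295]}
tau6 -0.022809929796494544
```

jog_arm(commands=[[0,0,0,-1],[0,0,0,-1],[0,0,0,-1],[0,0,0,-1],[0,0,0,-1],[0,0,0,-1],[0,0,0,0],[0,0,0,0],[0,0,0,0],[0,0,0,0]])

```text
clock: 22.27
tool_pos: [0.522, 0.0415, 0.1451]
orientation: [180.0, -0.0, -169.3]
force: [-3.3, 5.2, 8.1]
opening: 0.0084
```

```bash
python3 -c "
from h import *
st()"
```

```text
{'clock': 22.267, 'tool_pos': [0.522, 0.041, 0.145], 'orientation': [179.98, -0.02, -169.294], 'force': [-3.286, 5.177, 8.103], 'moment': [1.691, 1.506, -0.015], 'opening': 0.008, 'joint_pos': [26.011, 10.402, -24.803, -0.031, -54.809, -105.288]}
tau6 0.034385116305202246
```

jog_arm(commands=[[0,0,0,-1],[0,0,0,0],[0,0,0,0],[0,0,0,0],[0,0,0,0],[0,0,0,0],[0,0,0,0],[0,0,0,0],[0,0,0,0],[0,0,0,0]])

```text
clock: 23.1
tool_pos: [0.522, 0.0415, 0.1451]
orientation: [180.0, -0.0, -170.3]
force: [-3.9, 4.2, 8.5]
opening: 0.0087
```

```bash
python3 -c "
from h import *
st('w8')"
```

```text
{'clock': 23.1, 'tool_pos': [0.522, 0.041, 0.145], 'orientation': [179.99, -0.023, -170.254], 'force': [-3.933, 4.231, 8.507], 'moment': [1.68, 1.468, 0.339], 'opening': 0.009, 'joint_pos': [26.016, 10.404, -24.805, -0.02, -54.81, -106.258]}
tau6 -0.35506281070411205
```

View pics/w8.png

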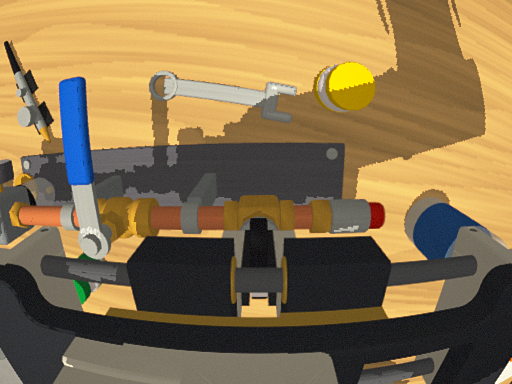

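jog_arm(commands=[[0,0,0,1],[0,0,0,2],[0,0,0,3],[0,0,0,3],[0,0,0,3],[0,0,0,3],[0,0,0,3],[0,0,0,3],[0,0,0,3],[0,0,0,3]])

```text
clock: 23.98
tool_pos: [0.5221, 0.0411, 0.1451]
orientation: [-180.0, -0.0, -143.1]
force: [-2.7, 2.2, 6.9]
opening: 0.0087
```

jog_arm(commands=[[0,0,0,3],[0,0,0,3],[0,0,0,3],[0,0,0,3],[0,0,0,3],[0,0,0,3],[0,0,0,3],[0,0,0,3],[0,0,0,3],[0,0,0,3]])

```text
clock: 24.82
tool_pos: [0.5225, 0.0408, 0.1452]
orientation: [-180.0, -0.0, -113.1]
force: [-0.1, 0.6, 6.0]
opening: 0.0091
```

jog_arm(commands=[[0,0,0,3],[0,0,0,3],[0,0,0,3],[0,0,0,3],[0,0,0,3],[0,0,0,3],[0,0,0,3],[0,0,0,3],[0,0,0,3],[0,0,0,2]])

```text
clock: 25.65
tool_pos: [0.523, 0.0407, 0.1451]
orientation: [-179.9, -0.1, -84.1]
force: [1.7, -0.0, 3.8]
opening: 0.0088
```

```bash
python3 -c "
from h import *
st()"
```

```text
{'clock': 25.65, 'tool_pos': [0.523, 0.041, 0.145], 'orientation': [-179.947, -0.052, -84.127], 'force': [1.659, -0.04, 3.795], 'moment': [-0.283, -0.568, 0.001], 'opening': 0.009, 'joint_pos': [25.954, 10.44, -24.797, 0.082, -54.732, -20.128]}
tau6 -0.34148555248975754
```

jog_arm(commands=[[0,0,0,2],[0,0,0,1],[0,0,0,1],[0,0,0,0.7],[0,0,0,0],[0,0,0,0],[0,0,0,0],[0,0,0,0],[0,0,0,0],[0,0,0,0]])

```text
clock: 26.48
tool_pos: [0.523, 0.0408, 0.1452]
orientation: [-179.9, -0.1, -79.6]
force: [1.8, -3.6, 5.1]
opening: 0.0089
```

```bash
python3 - <<'E'
from h import *
st('w9')
s=snapshot('top'); save('top2c',cv2.resize(s['image'][150:290,210:430],None,fx=3.6,fy=3.6,interpolation=cv2.INTER_CUBIC))
a=cv2.imread('pics/w6.png')[200:330,190:330];b=cv2.imread('pics/w8.png')[200:330,190:330];c=cv2.imread('pics/w9.png')[200:330,190:330]
cv2.imwrite('pics/cmp.png',cv2.resize(np.hstack([a,b,c]),(798,247)))
E
```

```text
{'clock': 26.483, 'tool_pos': [0.523, 0.041, 0.145], 'orientation': [-179.94, -0.054, -79.638], 'force': [1.795, -3.633, 5.055], 'moment': [-1.137, -0.963, 0.067], 'opening': 0.009, 'joint_pos': [25.954, 10.441, -24.794, 0.084, -54.721, -15.641]}
tau6 -0.02977935830131173
```

View pics/w9.png

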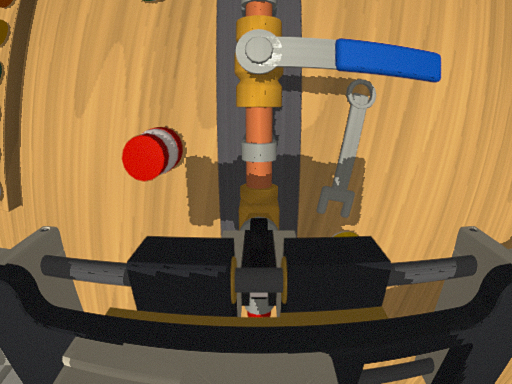

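View pics/cmp.png

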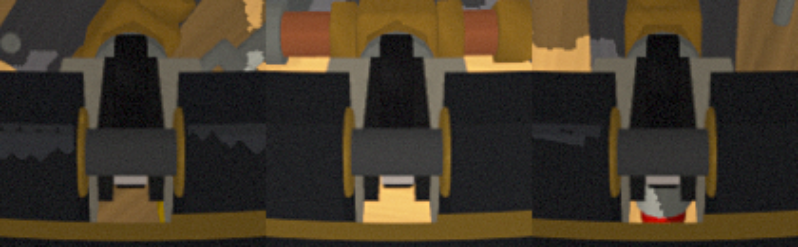

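View pics/top2c.png

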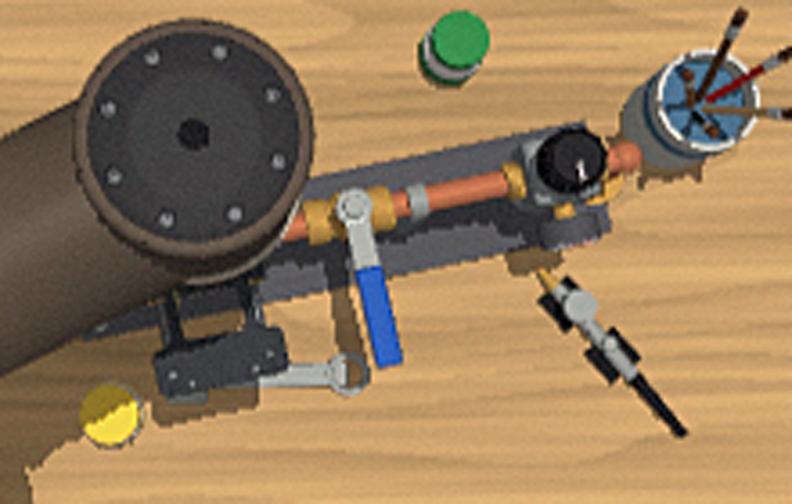

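```bash
python3 -c "
from h import *
close_job(); st()"
```

```text
the job is handed in; nothing more can be done
the job is handed in; nothing more can be done
```

I handed the job in at about 26.5 s of the 64 s allowed, with both valves set and the thumbscrew still gripped.

- **Ball valve:** I gripped the blue lever and swung it about 64° clockwise until it hit its stop, where the push jumped from about 8 N to about 20 N. After I let go, two camera views put the lever at 10.0° and 11.0°. The station is turned about 11°, so the lever is square across the pipe to within about 1°. The last pictures show it still shut.
- **Needle valve:** I pinched the thumbscrew and turned it clockwise about 125°. The turning moment then rose from about 0 to 0.34 N m within the last 1°, at a tool angle between -169.3° and -170.3°. I took the seat as -169.6° and backed off to -79.6°, which is a quarter turn to within about half a degree.
- **At the end:** The fingers are still closed on the paddle at 8.9 mm opening, with about 6 N on the wrist. The paddle lines up with the pads in all three close-ups, so it shows no slip.
- **Other things on the bench:** In the last top view the regulator knob's mark, green and yellow jars, brush mug and airbrush are where they started. The spanner is partly under the gripper there but also looks unmoved. I did not touch the red jar or the water bottle, but the arm hides them in that view.

**Checks that disagreed:** The wrist and top cameras differed by 2 to 5 mm in y. I used a value between them, and side forces while turning stayed under about 8 N. The joint 6 torque was noisy while moving and showed an odd sign just before the seat, so I judged the seat by the moment reading instead.

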